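Mount the keyed rotor on the bench spinner

TASK

Fit the drum rotor to the bench spinner: grip its rim, lift it up and off the tall storage post and set it down flat on the free worktop between the two, then let go and take it again by its hub. Lower the hub over the spinner's shaft inside the bowl and turn it until its keyway drops over the shaft's key and the rotor sits fully home and level, then let go; keep the rotor upright throughout and leave the bottles, the tape roll and the timer where they are.

Things in the scene. Friction and masses are not known exactly. Their poses are not given: they have to be found in the camera images.
- rotor: Aluminium drum rotor, about 0.26 kg: web disc 6 mm thick, 150 mm across, with an upright rim wall round its edge (5 mm thick, outer radius 75 mm, top 28 mm above the underside) and a round hub in the middle. Grip it from above by the rim wall (one finger inside) or by the hub. Origin on the axis at the underside, z up. Starts on the stand, underside 28 mm above the worktop.
- rotor_hub (a point): Centre of the hub's top face, 46 mm above the rotor's underside; axes as the rotor's. The hub is 50 mm in diameter, with 45 mm of clear space round it to the rim. A bore of 18 mm diameter goes right through it; in the bore's wall, on the rotor's -x side, is a keyway 9 mm wide, over the hub's full height, out to 15.8 mm from the axis.
- rotor_index (a point): A low rib on the web, 50 mm from the rotor's axis on its -x side, at 10 mm above the underside: it marks the side of the keyway.
- stand: Storage stand, fixed: dark steel foot 110 mm in diameter, a collar whose top at 28 mm carries the rotor, and a thin upright post through the rotor's bore, 12 mm in diameter. Origin on the post's axis at the worktop; z up. Stand and spinner may change sides (one left, one right).
- stand_tip (a point): Tip of the storage post, 154 mm above the worktop. It sticks out 80 mm above the hub, in the way of a grip on the hub; the rotor's underside must rise above it to come free.
- drive: Bench spinner, fixed: white round housing 194 mm in diameter with an open bowl (floor at 30 mm; wall inner radius 84, outer radius 92, top 64 mm above the worktop): too close round the rotor for a finger outside its rim. A small panel sticks out on its -x side to 127 mm from the axis. The shaft stands in the bowl's middle. Origin on the shaft's axis at the worktop; z up.
- drive_seat (a point): On the shaft's axis, at the height of the flat shoulder (44 mm across) on which the hub's underside rests when fully home, 34 mm above the worktop. Axes as the drive's.
- shaft_tip (a point): Tip of the steel shaft, 42 mm above the seat. The shaft is 16 mm in diameter, its last 5 mm tapered to 9 mm. It does not turn. At its foot a key, 6 mm wide, sticks out sideways to 14 mm from the axis; the key's top is 12 mm above the seat, so a hub that is not lined up rests 12 mm too high.
- drive_panel (a point): Top of the panel, 112 mm from the shaft's axis on the drive's -x side. The key points this way, but up to 0.5 rad to either side; its exact angle is not reported: look, or feel by turning the hub step by step over that range and pressing down lightly (5 to 10 N) until it drops. It drops when keyway and key agree within about 0.1 rad.
- bottle_diluent: Bystander: white bottle, 52 mm diameter, 107 mm tall, standing behind the work. Origin at the centre of its underside.
- bottle_stain: Bystander: amber bottle, 58 mm diameter, 100 mm tall, standing behind the work. Origin at the centre of its underside.
- tape_roll: Bystander: roll of tape lying flat, 100 mm diameter, 25 mm tall, to the right. Origin at the centre of its underside.
- bench_timer: Bystander: flat white bench timer, 79 x 79 x 19 mm, to the right. Origin at the centre of its underside.

How it is judged:
By the outcome, as a careful person would: the job done as asked, in the order asked, and still so for the second after the job is handed in, with the robot touching nothing.
It also fails if it takes over 61 s, if anything falls off the work surface, if the arm or the gripper's body presses on something with over 40 N, if the wrist force passes 120 N, or if a joint passes its speed limit or range.

ROBOT

A 7-joint arm with a two-finger parallel gripper is mounted at the origin on a cart in front of the work surface, level with it; the furniture and walls round the work are solid. World frame = base frame: x ahead of the robot, y to its left, z up, the work surface at z = 0. Lengths are in m, angles in rad, forces in N, time in s.
With the tool pointing down it reaches from about 0.425 to 0.925 m from the base axis. Payload 6.8 kg.
Tool frame: the origin (TCP) lies between the finger pads; the fingertips stand 22 mm ahead of it and the grasp point (between the pads) lies 3 mm ahead of it; z points along the fingers, y is the line along which they close (so a half turn about z gives the same grasp; the last joint's range is limited). The gripper opens to 85 mm and grips with 20 to 120 N. Pads are 22 mm wide; open, the fingers measure 114 mm over their backs; the gripper's body (76 mm by 85 mm) begins 54 mm behind the grasp point. The pads swing forward as they close: fully open they stand 13 mm farther back than shut.
Start: joints at [1.033, 0.477, 0.022, 1.555, -0.011, 1.109, -0.083], TCP at [0.281, -0.614, 0.253] pointing down, gripper open.
Joint ranges: [-2.96, 2.96], [-0.34, 2.1], [-1.41, 1.46], [0.24, 2.44], [-1.37, 4.51], [0.17, 1.92], [-2.96, 2.96]. Speed limits (rad/s): [2.39, 2.39, 3.14, 3.14, 3.14, 3.14, 3.14].

INTERFACE

Orientations are given as a unit quaternion [w, x, y, z].
In Python, from station import bot gives the robot as it stands.
- The arm moves only by the tool servo_tool, never from a script. Its argument "motion" is a list that holds one entry, the list of rows, each a list of 5 numbers: the opening, from 0 (shut) to 1 (fully open), then the shift along the world's x, y, z each as a share of 0.04 m, from -1 to 1, then the turn about the world's z as a share of 0.12 rad, from -1 to 1. A call has 1 to 20 rows; each row shifts and turns the commanded pose from where the row before left it; what a row does not reach is not made up. A row lasts 1/10 s, in which the tool goes at most 50 mm and 8.59 degrees, less where a joint would pass 70% of its speed; a pose out of reach is approached as far as the arm can. A call with a number of a shift or a turn outside -1 to 1 is refused whole. A call with a gripper value outside its range is refused whole. The fingers move at their own pace and stop on an object; "newtons" is the grip in N (left out, the last holds). Time passes only in rows, so rows that do not move let the fingers close. It gives the time, the measured TCP pose, the force, the opening and the grip force at its end, in the units of the state.
- bot.get_obs(): the state, without advancing time (a new reading comes with each control period).
- bot.read_camera(name): name is "side" or "top"; returns (picture, depth): 420x560x3 uint8, red, green, blue; 420x560 float32, m along the optical axis (not along the pixel's ray), 0 where there is no reading.
- bot.get_calibration(name): a dict with "fovy" (degrees; the focal length in pixels is half the picture's height over the tangent of half this angle, whatever the lens; pixels are square), "cx", "cy" (the principal point, pixels), "k1" (the pictures are not rectified: a ray, as slopes to the right and down, at radius r is drawn at 1 + k1 r^2 times it, then the intrinsics apply), "view" (4x4, takes a point from world to camera coordinates). Camera axes: x right, y down, z forward; pixel columns grow to the right and rows downward; lengths in m; the calibration is good to about 2 mm. A picture is of the moment at which its call begins. get_calibration takes no time and is no camera call.
- bot.hand_in(): hands the job in; it is judged then, once.
The state is a dict: "t": time; "q": joint angles; "joint_vel": joint speeds; "joint_torque": joint torques, N m; "eef_pos": TCP position; "tool_rot": TCP orientation; "contact_force": force on the tool from outside, world axes, zero at the start; "torque": the same for the moment, N m; "gripper_width": opening from 0.0 (shut) to 1.0 (fully open); "grasp_force": force on a finger pad.
Only numpy, scipy, OpenCV 4.12 (cv2) and the standard library are available. Lean on these libraries where they do the work, as an engineer would, in place of code of your own. Each camera call takes 0.05 s, during which the arm holds its last target. There are 200 camera calls.

## Working session

There is one attempt and no reset: what is moved stays moved. The work goes in short steps, Python scripts to look and compute and a tool call to move; the robot and the scene stay as the last step left them, time stands still between calls to the robot, and variables do not carry over. Pictures are saved under pics/ and viewed, at most 10 in all, crops included, and the job is handed in when it is done.

Besides the shell and the picture viewer there is one more tool, called as a command line: name --argument value ..., lists and objects as JSON in quotes. servo_tool: Moves the arm, as the interface text tells. Shift numbers are shares of 0.04 m and turn numbers shares of 0.12 rad, none past 1 either way. Its arguments: {"type":"object","properties":{"motion":{"type":"array"},"newtons":{"type":"number"}},"required":["motion"]}

```bash
ls; mkdir -p pics; cat > h.py <<'E'
import numpy as np, cv2
from station import bot
def snap(n):
    p,d=bot.read_camera(n); return p,d,bot.get_calibration(n)
def rays(c,uv,shape=(420,560)):
    f=shape[0]/2/np.tan(np.radians(c['fovy'])/2)
    p=(np.atleast_2d(uv).astype(float)-[c['cx'],c['cy']])/f
    s=p.copy()
    for _ in range(20): s=p/(1+c['k1']*(s**2).sum(1,keepdims=True))
    V=np.array(c['view']); R,t=V[:3,:3],V[:3,3]
    return -R.T@t, np.c_[s,np.ones(len(s))]@R   # origin, dirs (unit depth)
def plane(c,uv,z):
    o,d=rays(c,uv); return o+d*((z-o[2])/d[:,2])[:,None]
def cloud(c,dep):
    v,u=np.mgrid[:420,:560]; o,d=rays(c,np.c_[u.ravel(),v.ravel()])
    return (o+d*dep.reshape(-1,1)).reshape(420,560,3)
def proj(c,P):
    V=np.array(c['view']); q=np.atleast_2d(P)@V[:3,:3].T+V[:3,3]; s=q[:,:2]/q[:,2:]
    s=s*(1+c['k1']*(s**2).sum(1,keepdims=True)); f=210/np.tan(np.radians(c['fovy'])/2)
    return s*f+[c['cx'],c['cy']]
E
python3 - <<'E'
from h import *
for n in('side','top'):
    p,d,c=snap(n); cv2.imwrite(f'pics/{n}0.png',p[:,:,::-1]); np.savez(f'{n}0.npz',p=p,d=d)
    print(n,c)
print(bot.get_obs())
E
```

```text
pics
side {'fovy': 57.56317901621772, 'cx': 281.66500301060546, 'cy': 211.49614817658045, 'k1': -0.08534048801366206, 'view': array([[-0.9625557 , -0.27100568, -0.00651575,  0.46725562],
       [-0.11449806,  0.42822498, -0.89638918,  0.19891397],
       [ 0.24571676, -0.86207847, -0.44322001,  0.97722552],
       [ 0.        ,  0.        ,  0.        ,  1.        ]])}
top {'fovy': 44.63204593764408, 'cx': 282.3506735627438, 'cy': 214.11143942246616, 'k1': -0.03733074482659298, 'view': array([[-0.0230248 , -0.99967898,  0.01057338, -0.10462803],
       [-0.98755934,  0.02109753, -0.15582507,  0.5095331 ],
       [ 0.15555198, -0.01402968, -0.98772808,  1.59737851],
       [ 0.        ,  0.        ,  0.        ,  1.        ]])}
{'t': 0.1, 'q': array([ 1.03292115,  0.47775849,  0.02238905,  1.55632665, -0.01152379,
        1.10928436, -0.08310038]), 'joint_vel': array([ 0.00131698,  0.00021624, -0.00108718, -0.00319422, -0.00130734,
        0.00130111, -0.00037354]), 'joint_torque': array([ 4.53573288e-03, -5.97767937e+01,  1.61411963e+00, -2.81953794e+01,
        1.28658861e-02,  5.04783180e-03, -7.19587138e-05]), 'eef_pos': array([ 0.28102285, -0.61318939,  0.25240721]), 'tool_rot': array([-7.90073177e-04,  9.77003442e-01,  2.13221939e-01, -2.34234210e-04]), 'contact_force': array([-0.04844426, -0.13650071,  0.48752975]), 'torque': array([ 0.02213214, -0.00167797,  0.00398653]), 'grasp_force': 0.0, 'gripper_width': 1.000330578710998}
```

View pics/top0.png

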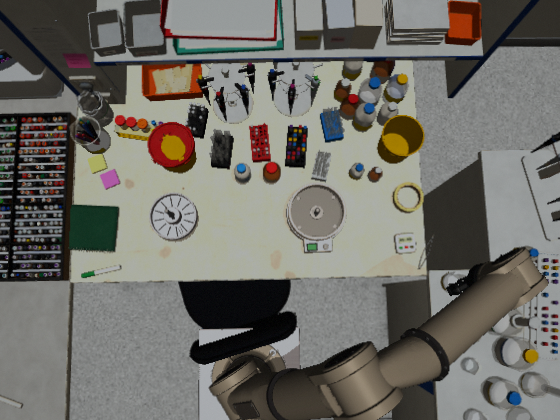

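View pics/side0.png

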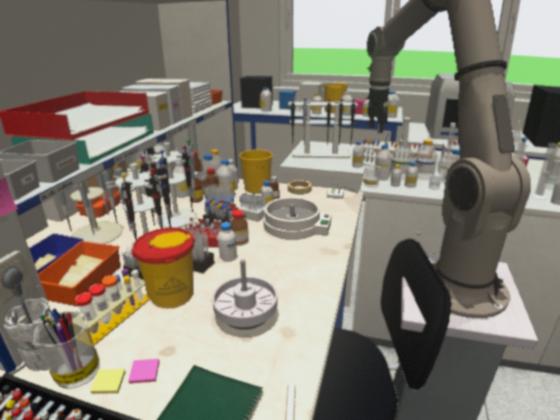

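The top view shows the rotor on its post at about (174,217) and the spinner at (316,211), with its panel at (318,246). In the side view the post tip is at (243,263) and the spinner at (292,215).

```bash
python3 - <<'E'
from h import *
from scipy.optimize import least_squares
def fit(P):
    f=lambda q:np.hypot(P[:,0]-q[0],P[:,1]-q[1])-q[2]
    r=least_squares(f,[*P[:,:2].mean(0),.075],loss='soft_l1',f_scale=.002); return r.x,np.abs(f(r.x)).mean()
ims={}
for n in('top','side'):
    z=np.load(n+'0.npz'); c=bot.get_calibration(n); C=cloud(c,z['d']); ims[n]=(z['p'],C,c)
    if n=='top':
        r0=plane(c,[174,217],.06)[0]; d0=plane(c,[316,211],.06)[0]; print('rough',r0,d0)
    for nm,o,zl in(('rotor',r0,(.05,.062)),('bowl',d0,(.058,.072)),('housing',d0,(.0,.03))):
        D=np.hypot(C[...,0]-o[0],C[...,1]-o[1]); m=(D<.115)&(C[...,2]>zl[0])&(C[...,2]<zl[1])&(D>.05)
        if m.sum()>10: print(n,nm,m.sum(),fit(C[m]),np.median(C[m][:,2]))
    for nm,o in(('rotor',r0),('drive',d0)):
        D=np.hypot(C[...,0]-o[0],C[...,1]-o[1]); m=(D<.03)&(C[...,2]>.07); P=C[m]
        if len(P): i=P[:,2].argmax(); print(n,nm,'highest',P[i],'centre med',np.median(P,0),len(P))
p=ims['top'][0]
a=cv2.resize(p[185:255,140:210],(560,560),interpolation=cv2.INTER_CUBIC)
cv2.imwrite('pics/c0.png',a[:,:,::-1])
b=cv2.resize(p[176:256,276:356],(560,560),interpolation=cv2.INTER_CUBIC)
cv2.imwrite('pics/c1.png',b[:,:,::-1])
E
```

```text
rough [0.50209042 0.22669829 0.06      ] [ 0.51171487 -0.22246595  0.06      ]
top rotor 228 (array([0.50711751, 0.23264702, 0.0726532 ]), np.float64(0.001469832900546266)) 0.05553630441971802
top bowl 417 (array([ 0.51168127, -0.22507689,  0.0878043 ]), np.float64(0.0020690049867617914)) 0.06300524824122311
top housing 1088 (array([ 0.50996448, -0.21438005,  0.08375597]), np.float64(0.017412807999076362)) 0.025622379093168224
top rotor highest [0.50552447 0.23133324 0.15676204] centre med [0.50371743 0.22912989 0.07480808] 154
top drive highest [ 0.5116101  -0.22093651  0.08017522] centre med [ 0.511442   -0.22433062  0.07503544] 19
side rotor 486 (array([0.50685092, 0.23743245, 0.07202989]), np.float64(0.0012983237412789268)) 0.055129516325180705
side bowl 321 (array([ 0.51226679, -0.21880949,  0.08779352]), np.float64(0.0021323240839432006)) 0.0630280020600118
side housing 709 (array([ 0.5132765 , -0.22244784,  0.09785249]), np.float64(0.005740899432620475)) 0.013426296752923617
side rotor highest [0.50764341 0.23593707 0.15443921] centre med [0.50517465 0.24013135 0.07681601] 322
side drive highest [ 0.51595003 -0.22406753  0.07659619] centre med [ 0.51113997 -0.21868158  0.07353758] 13
```

View pics/c0.png

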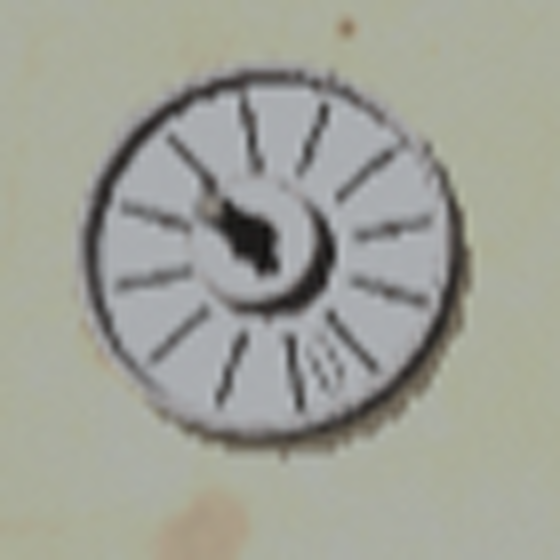

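View pics/c1.png

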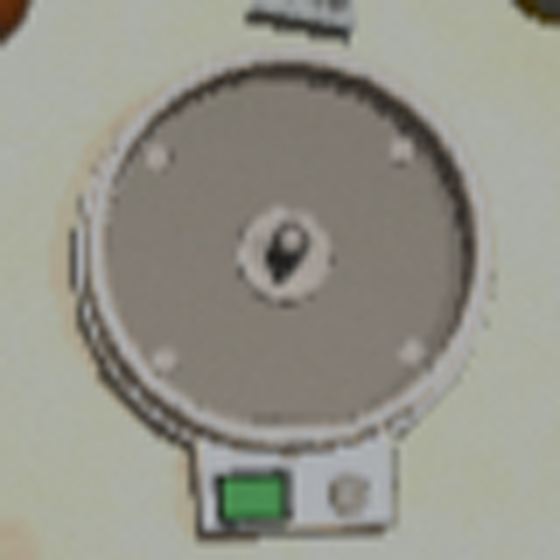

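```bash
python3 - <<'E'
from h import *
T=np.load('top0.npz')['p'];c=bot.get_calibration('top');S=np.load('side0.npz')['p'];cs=bot.get_calibration('side')
print('cam',rays(c,[0,0])[0],rays(cs,[0,0])[0])
rib=plane(c,[140+325/8-.44,185+363/8-.44],.038)[0]; print('rib',rib,'yaw',np.arctan2(.2326-rib[1],.5071-rib[0]))
pan=plane(c,[276+297/7-.43,176+490/7-.43],.05)[0]; print('panel',pan)
# post tip: two views
for nm,uv,cc in(('tip top',[140+212/8-.44,185+205/8-.44],c),('tip side',[243,263],cs)): print(nm,plane(cc,uv,.154)[0])
# shoulder centre & shaft
g=T.astype(int).sum(2)//3; np.set_printoptions(linewidth=200)
print('rows204-222 cols306-326');print(g[203:223,305:328])
for z,r in((.034,0),(.076,0),(.046,.014)):
  print(z,proj(c,[.5115,-.2251,z]),[proj(c,[.5115-r*np.cos(a),-.2251-r*np.sin(a),z])[0].round(1) for a in(-.5,-.25,0,.25,.5)])
print(proj(c,[[.52,.02,0],[.65,.02,0],[.42,.02,0]]))
a=cv2.resize(S[190:245,255:335],(800,550),interpolation=cv2.INTER_CUBIC);cv2.imwrite('pics/s1.png',a[:,:,::-1])
E
```

```text
cam [ 0.25230975 -0.09293362  1.6582799 ] [0.23241413 0.88389408 0.61447477]
rib [0.46336926 0.21095576 0.038     ] yaw 0.4595940874906401
panel [ 0.40272464 -0.22592406  0.05      ]
tip top [0.50844781 0.23178154 0.154     ]
tip side [0.50026175 0.24928312 0.154     ]
rows204-222 cols306-326
[[120 120 122 120 121 121 120 120 121 121 121 121 121 121 121 123 121 121 120 120 122 120 120]
 [122 121 121 121 122 121 120 122 120 121 122 121 121 121 121 122 120 121 120 120 120 121 121]
 [121 121 120 121 119 120 121 120 120 128 140 136 124 125 124 121 121 120 122 121 120 120 122]
 [121 122 122 121 121 122 121 122 134 146 162 156 140 141 139 133 122 121 122 122 120 121 122]
 [121 121 121 123 121 120 117 141 158 158 155 135 129 134 155 149 127 121 122 121 121 120 121]
 [122 121 122 121 121 110 132 157 158 153 130  93 107 106 137 154 141 126 121 120 122 121 122]
 [122 124 121 121 117 103 156 150 150 140  80 112 153 137  95 146 155 143 121 120 121 122 122]
 [122 123 122 120 121 124 152 140 137 120  54 117 148 136  88 127 157 152 126 119 120 121 121]
 [122 122 121 122 122 149 155 140 134  82  44 
[... 938 characters left out ...]
122 123 122 123 124 123 122 124 123 124 124 124 124 122 121]
 [123 123 123 122 123 124 123 123 123 123 123 124 123 123 124 123 125 123 123 124 124 124 123]]
0.034 [[316.20927284 212.3559068 ]] [array([316.2, 212.4]), array([316.2, 212.4]), array([316.2, 212.4]), array([316.2, 212.4]), array([316.2, 212.4])]
0.076 [[317.22552662 210.22472733]] [array([317.2, 210.2]), array([317.2, 210.2]), array([317.2, 210.2]), array([317.2, 210.2]), array([317.2, 210.2])]
0.046 [[316.49437558 211.75803076]] [array([314.5, 215.6]), array([315.6, 216. ]), array([316.6, 216.1]), array([317.7, 215.9]), array([318.7, 215.5])]
[[240.71269038 213.02143137]
 [240.31662239 174.37477411]
 [241.03641233 243.39312484]]
```

View pics/s1.png

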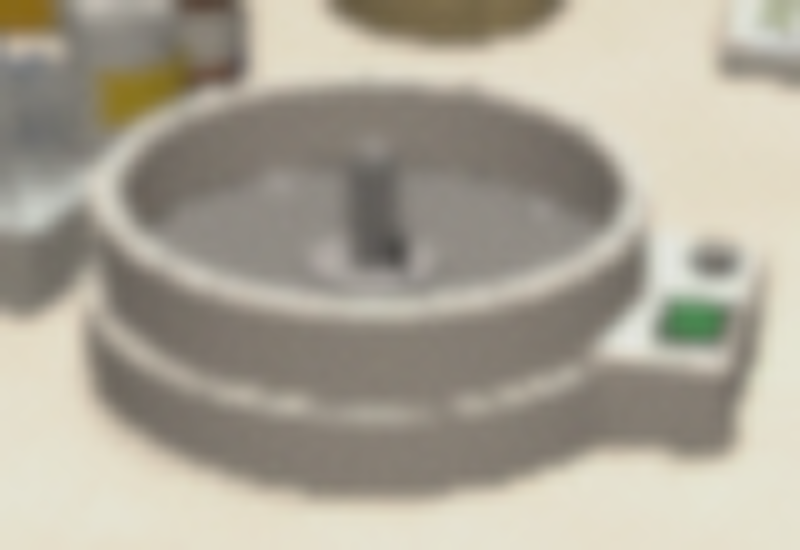

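The enlarged top view shows the rib at about pixel (180.6,230.4), so the rotor's yaw is about 0.46. The key's dark end lies near (315,215.5), towards the robot and slightly to its left, so the key angle is about −0.35. The side crop agrees: it shows the key on the camera side of the shaft. I'm moving now.

servo_tool --motion '[[[0.4, 0.45, 0.8, 0, 0.4], [0.4, 0.45, 0.8, 0, 0.4], [0.4, 0.45, 0.8, 0, 0.4], [0.4, 0.45, 0.8, 0, 0.4], [0.4, 0.45, 0.8, 0, 0.4], [0.4, 0.45, 0.8, 0, 0.4], [0.4, 0.45, 0.8, 0, 0.4], [0.4, 0.45, 0.8, 0, 0.4], [0.4, 0.45, 0.8, 0, 0.4], [0.4, 0.45, 0.8, 0, 0.4], [0.4, 0.45, 0.8, 0, 0.4], [0.4, 0.45, 0.8, 0, 0.4], [0.4, 0.45, 0.8, 0, 0.4]]]' --newtons 60

```text
t: 1.4
eef_pos: [0.5155, -0.1962, 0.253]
tool_rot: [-0.0, 0.864, 0.504, -0.0]
contact_force: [0.9, -0.6, 0.2]
gripper_width: 0.402
grasp_force: 0.0
```

servo_tool --motion '[[[0.4, -0.156, 0.83, 0, 0.33], [0.4, -0.156, 0.83, 0, 0.33], [0.4, -0.156, 0.83, 0, 0.33], [0.4, -0.156, 0.83, 0, 0.33], [0.4, -0.156, 0.83, 0, 0.33], [0.4, -0.156, 0.83, 0, 0.33], [0.4, -0.156, 0.83, 0, 0.33], [0.4, -0.156, 0.83, 0, 0.33], [0.4, -0.156, 0.83, 0, 0.33], [0.4, -0.156, 0.83, 0, 0.33], [0.4, -0.156, 0.83, 0, 0.33], [0.4, -0.156, 0.83, 0, 0.33], [0.4, -0.156, 0.83, 0, 0.33], [0.4, 0, 0, 0, 0], [0.4, 0, 0, 0, 0]]]'

```text
t: 2.9
eef_pos: [0.4337, 0.2343, 0.253]
tool_rot: [-0.0, 0.707, 0.707, -0.0]
contact_force: [0.4, -0.3, 0.0]
gripper_width: 0.403
grasp_force: 0.0
```

servo_tool --motion '[[[0.4, 0, 0, -0.6, 0], [0.4, 0, 0, -0.6, 0], [0.4, 0, 0, -0.6, 0], [0.4, 0, 0, -0.6, 0], [0.4, 0, 0, -0.6, 0], [0.4, 0, 0, -0.6, 0], [0.4, 0, 0, -0.6, 0], [0.4, 0, 0, -0.3, 0], [0.4, 0, 0, -0.25, 0], [0.4, 0, 0, 0, 0], [0.4, 0, 0, 0, 0]]]'

```text
t: 4.0
eef_pos: [0.4346, 0.234, 0.0639]
tool_rot: [0.0, 0.708, 0.706, 0.0]
contact_force: [-0.7, -0.5, 0.2]
gripper_width: 0.4
grasp_force: 0.0
```

```bash
python3 - <<'E'
from h import *
S=snap('side')[0];T=snap('top')[0]
a=cv2.resize(S[220:340,180:310],(520,480),interpolation=cv2.INTER_CUBIC)
b=cv2.resize(T[180:260,140:185+25],(280,480),interpolation=cv2.INTER_CUBIC)[:, :280]
cv2.imwrite('pics/g1.png',np.hstack([a,b])[:,:,::-1]);print(bot.get_obs()['contact_force'],bot.get_obs()['eef_pos'])
E
```

```text
[ 0.23346686  0.26663604 -0.50235001] [0.43479699 0.23429132 0.0642018 ]
```

View pics/g1.png

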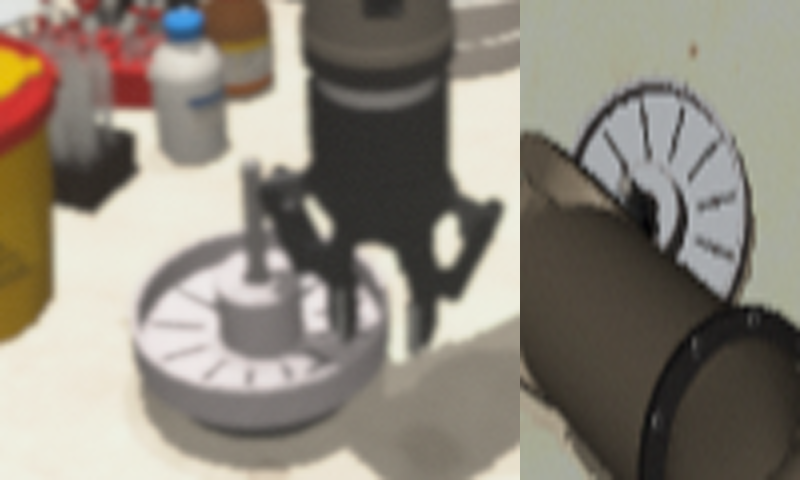

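The fingers straddle the near rim wall at about (370,310), clear of the hub and the post. I'm closing the grip.

servo_tool --motion '[[[0, 0, 0, -0.05, 0], [0, 0, 0, 0, 0], [0, 0, 0, 0, 0], [0, 0, 0, 0, 0], [0, 0, 0, 0, 0], [0, 0, 0, 0, 0], [0, 0, 0, 0, 0], [0, 0, 0, 0, 0]]]' --newtons 90

```text
t: 4.9
eef_pos: [0.4343, 0.2339, 0.0614]
tool_rot: [0.0, 0.708, 0.706, 0.0]
contact_force: [-0.8, -1.7, 1.5]
gripper_width: 0.027
grasp_force: 87.7
```

servo_tool --motion '[[[0, 0, 0, 0.1, 0], [0, 0, 0, 0.2, 0], [0, 0, 0, 0.3, 0], [0, 0, 0, 0.3, 0], [0, 0, 0, 0.3, 0], [0, 0, 0, 0.3, 0], [0, 0, 0, 0.3, 0], [0, 0, 0, 0.3, 0], [0, 0, 0, 0.3, 0], [0, 0, 0, 0.3, 0], [0, 0, 0, 0.3, 0], [0, 0, 0, 0.3, 0], [0, 0, 0, 0.3, 0], [0, 0, 0, 0.2, 0], [0, 0, 0, 0.1, 0], [0, 0, 0, 0, 0]]]'

```text
t: 6.5
eef_pos: [0.4343, 0.2341, 0.2178]
tool_rot: [0.0, 0.708, 0.706, 0.0]
contact_force: [0.7, -0.5, -3.1]
gripper_width: 0.035
grasp_force: 87.6
```

```bash
python3 - <<'E'
from h import *
S,d,c=snap('side')
cv2.imwrite('pics/g2.png',cv2.resize(S[120:340,150:350],(600,600))[:,:,::-1])
E
```

```text
(no output)
```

View pics/g2.png

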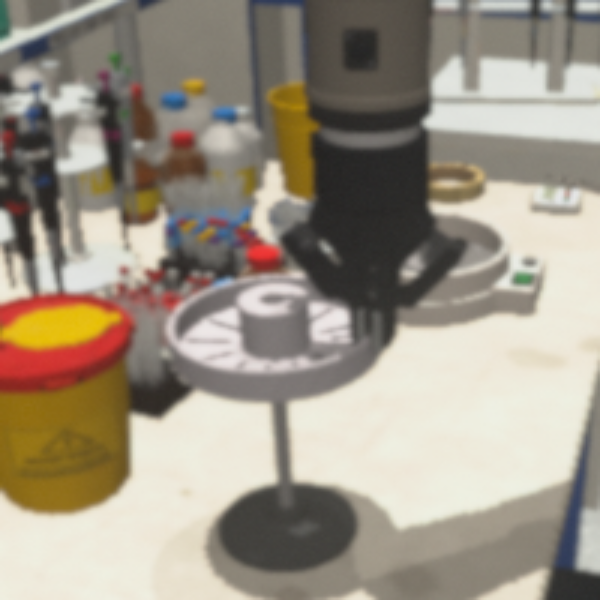

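The rotor hangs clear above the post, its rim at about (275,335), and looks close to level. I'm carrying it to the free worktop and turning it by −0.8.

servo_tool --motion '[[[0, 0.1, -0.3, 0, -0.3], [0, 0.138, -0.4, 0, -0.65], [0, 0.138, -0.4, 0, -0.65], [0, 0.138, -0.4, 0, -0.65], [0, 0.138, -0.4, 0, -0.65], [0, 0.138, -0.4, 0, -0.65], [0, 0.138, -0.4, 0, -0.65], [0, 0.138, -0.4, 0, -0.65], [0, 0.138, -0.4, 0, -0.65], [0, 0.138, -0.4, 0, -0.65], [0, 0.1, -0.3, 0, -0.5], [0, 0, 0, 0, 0], [0, 0, 0, 0, 0]]]'

```text
t: 7.85
eef_pos: [0.4915, 0.0657, 0.2169]
tool_rot: [-0.0, 0.927, 0.376, -0.0]
contact_force: [-0.4, 0.7, -1.8]
gripper_width: 0.036
grasp_force: 87.6
```

```bash
python3 - <<'E'
from h import *
e=bot.get_obs()['eef_pos']
for n in('side','top'):
    p,d,c=snap(n);C=cloud(c,d);cv2.imwrite(f'pics/h_{n}.png',p[:,:,::-1])
    o=e[:2]+[.05,-.052]; D=np.hypot(C[...,0]-o[0],C[...,1]-o[1])
    m=(D<.085)&(C[...,2]>.17)&(C[...,2]<.25)
    P=C[m]; w=np.hypot(P[:,0]-o[0],P[:,1]-o[1]); 
    q=P[(w>.027)&(w<.066)&(P[:,2]<.2)]   # web
    A=np.c_[q[:,:2]-o,np.ones(len(q))]
    for _ in range(5):
        s=np.linalg.lstsq(A,q[:,2],rcond=None)[0]; k=np.abs(A@s-q[:,2])<.003; A,q=A[k],q[k]
    print(n,len(q),s,o)
E
```

```text
side 146 [-0.01602369  0.01822686  0.18909071] [0.54148387 0.0137034 ]
top 516 [-0.01353416  0.01579878  0.18795719] [0.54148387 0.0137034 ]
```

servo_tool --motion '[[[0, 0, 0, -0.3, 0], [0, 0, 0, -0.5, 0], [0, 0, 0, -0.5, 0], [0, 0, 0, -0.5, 0], [0, 0, 0, -0.5, 0], [0, 0, 0, -0.5, 0], [0, 0, 0, -0.5, 0], [0, 0, 0, -0.5, 0], [0, 0, 0, -0.3, 0], [0, 0, 0, -0.2, 0], [0, 0, 0, -0.1, 0], [0, 0, 0, -0.06, 0], [0, 0, 0, -0.05, 0], [0, 0, 0, 0, 0], [0, 0, 0, 0, 0]]]'

```text
t: 9.45
eef_pos: [0.4921, 0.066, 0.0373]
tool_rot: [0.0, 0.927, 0.376, 0.0]
contact_force: [0.0, 0.4, -2.1]
gripper_width: 0.031
grasp_force: 87.7
```

servo_tool --motion '[[[0, 0, 0, -0.04, 0], [0, 0, 0, -0.03, 0], [0, 0, 0, -0.02, 0], [0, 0, 0, 0, 0], [0, 0, 0, 0, 0]]]'

```text
t: 9.95
eef_pos: [0.492, 0.0661, 0.0339]
tool_rot: [0.0, 0.927, 0.376, 0.0]
contact_force: [-2.7, -0.1, 6.9]
gripper_width: 0.033
grasp_force: 88.5
```

servo_tool --motion '[[[0.15, 0, 0, 0, 0], [0.25, 0, 0, 0, 0], [0.35, 0, 0, 0, 0], [0.35, 0, 0, 0, 0], [0.35, 0, 0, 0.2, 0], [0.35, 0, 0, 0.5, 0], [0.35, 0, 0, 0.7, 0], [0.35, 0, 0, 0.7, 0], [0.6, 0, 0, 0.7, 0], [1, -0.7, 0.5, 0.7, 0], [1, -0.8, 0.5, 0, 0], [1, 0, 0, 0, 0]]]'

```text
t: 11.15
eef_pos: [0.4286, 0.1083, 0.1745]
tool_rot: [0.0, 0.926, 0.378, 0.0]
contact_force: [0.0, -0.7, 0.0]
gripper_width: 0.989
grasp_force: 0.0
```

```bash
python3 - <<'E'
from h import *
from scipy.optimize import least_squares
def fit(P,r0):
    f=lambda q:np.hypot(P[:,0]-q[0],P[:,1]-q[1])-q[2]
    r=least_squares(f,[*P[:,:2].mean(0),r0],loss='soft_l1',f_scale=.002); return r.x.round(4),np.abs(f(r.x)).mean().round(4)
o=np.array([.542,.014])
out=[]
for n in('side','top'):
    p,d,c=snap(n);C=cloud(c,d)
    D=np.hypot(C[...,0]-o[0],C[...,1]-o[1])
    for nm,lo,hi,z0,z1 in(('rim',.055,.09,.022,.034),('hub',0,.035,.041,.052)):
        m=(D>lo)&(D<hi)&(C[...,2]>z0)&(C[...,2]<z1); print(n,nm,m.sum(),fit(C[m],.07),C[m].mean(0).round(4),np.median(C[m][:,2]))
    web=C[(D>.03)&(D<.062)&(C[...,2]<.015)&(C[...,2]>0)]
    A=np.c_[web[:,:2]-o,np.ones(len(web))];print('web plane',np.linalg.lstsq(A,web[:,2],rcond=None)[0],len(web))
    u,v=proj(c,[*o,.03])[0].astype(int); out.append(cv2.resize(p[v-32:v+32,u-32:u+32],(400,400),interpolation=cv2.INTER_CUBIC)); print(n,'crop origin',u-32,v-32)
cv2.imwrite('pics/k1.png',np.hstack(out)[:,:,::-1]);print(bot.get_obs()['eef_pos'],bot.get_obs()['t'])
E
```

```text
side rim 312 (array([0.5432, 0.0189, 0.0728]), np.float64(0.002)) [0.5455 0.0204 0.0265] 0.026763025556155007
side hub 145 (array([0.5412, 0.02  , 0.0195]), np.float64(0.0041)) [0.5416 0.0195 0.0454] 0.04576473717973095
web plane [-0.00369492  0.00152913  0.00650486] 330
side crop origin 229 220
top rim 204 (array([0.542 , 0.0133, 0.0727]), np.float64(0.0017)) [0.548  0.0087 0.027 ] 0.02683300583978865
top hub 144 (array([0.5415, 0.0134, 0.0189]), np.float64(0.0038)) [0.5425 0.0132 0.0457] 0.04523478082491361
web plane [-0.00589504  0.00117302  0.00601651] 763
top crop origin 209 172
[0.43150275 0.10619796 0.17394327] 11.25
```

View pics/k1.png

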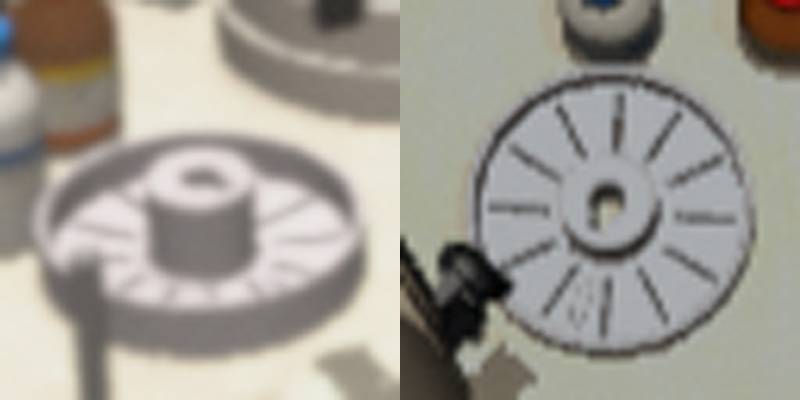

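The rotor lies flat on the worktop, web slope under 0.006, with the hub centre at about (603,205) in the top crop and the rib at (580,300). I'm moving over the hub.

servo_tool --motion '[[[1, 0.4, -0.325, 0, 0], [1, 0.59, -0.49, 0, 0], [1, 0.59, -0.49, 0, 0], [1, 0.59, -0.49, 0, 0], [1, 0.59, -0.48, 0, 0], [1, 0, 0, 0, 0], [1, 0, 0, -0.5, 0], [1, 0, 0, -0.5, 0], [1, 0, 0, -0.5, 0], [1, 0, 0, -0.5, 0], [1, 0, 0, -0.5, 0], [1, 0, 0, -0.5, 0], [1, 0, 0, -0.35, 0], [1, 0, 0, -0.15, 0], [1, 0, 0, 0, 0], [1, 0, 0, 0, 0]]]'

```text
t: 12.85
eef_pos: [0.5427, 0.015, 0.0338]
tool_rot: [0.0, 0.927, 0.376, 0.0]
contact_force: [-0.1, 0.6, -0.5]
gripper_width: 0.998
grasp_force: 0.0
```

servo_tool --motion '[[[0.5, 0, 0, 0, 0], [0.3, 0, 0, 0, 0], [0.3, 0, 0, 0, 0], [0.3, 0, 0, 0, 0], [0.3, 0, 0, 0, 0], [0.3, 0, 0, 0, 0], [0.3, 0, 0, 0, 0]]]' --newtons 60

```text
t: 13.55
eef_pos: [0.5428, 0.0149, 0.0343]
tool_rot: [0.0, 0.927, 0.376, 0.001]
contact_force: [-1.0, -1.0, 6.1]
gripper_width: 0.572
grasp_force: 61.8
```

servo_tool --motion '[[[0.3, 0, 0, 0.1, 0], [0.3, 0, 0, 0.3, 0], [0.3, 0, 0, 0.4, 0], [0.3, 0, 0, 0.4, 0], [0.3, 0, 0, 0.4, 0], [0.3, 0, 0, 0.4, 0], [0.3, 0, 0, 0.4, 0], [0.3, 0, 0, 0.3, 0], [0.3, 0, 0, 0.1, 0], [0.3, 0, 0, 0, 0], [0.3, 0, 0, 0, 0]]]'

```text
t: 14.65
eef_pos: [0.5418, 0.0149, 0.1448]
tool_rot: [-0.0, 0.927, 0.376, -0.0]
contact_force: [0.3, 0.0, -2.2]
gripper_width: 0.572
grasp_force: 62.3
```

```bash
cat > rim.py <<'E'
from h import *
from scipy.optimize import least_squares
def fit(P,r0):
    f=lambda q:np.hypot(P[:,0]-q[0],P[:,1]-q[1])-r0
    r=least_squares(f,P[:,:2].mean(0),loss='soft_l1',f_scale=.002); return r.x.round(4),np.abs(f(r.x)).mean().round(4)
s=bot.get_obs();e=s['eef_pos'];o=e[:2];print(e,s['contact_force'],s['t'])
for n in('side','top'):
    p,d,c=snap(n);C=cloud(c,d);cv2.imwrite('pics/last_%s.png'%n,p[:,:,::-1])
    D=np.hypot(C[...,0]-o[0],C[...,1]-o[1]); zr=e[2]-.034
    m=(D<.09)&(D>.06)&(abs(C[...,2]-zr-.027)<.007); print(n,'rim',m.sum(),fit(C[m],.0727) if m.sum()>9 else '')
    m=(D<.064)&(D>.04)&(abs(C[...,2]-zr-.006)<.008);w=C[m]
    if len(w)>20: print(' web',len(w),np.linalg.lstsq(np.c_[w[:,:2]-o,np.ones(len(w))],w[:,2]-zr,rcond=None)[0].round(4))
E
python3 rim.py
```

```text
[0.5417552  0.01489464 0.14477465] [ 0.32654813  0.00263673 -2.24016214] 14.65
side rim 321 (array([0.5411, 0.0189]), np.float64(0.0013))
 web 199 [-0.0076  0.0069  0.0064]
top rim 88 (array([0.5408, 0.0136]), np.float64(0.0014))
 web 30 [-0.0316  0.0305  0.0069]
```

servo_tool --motion '[[[0.3, -0.06, -0.3, 0, 0], [0.3, -0.06, -0.5, 0, 0], [0.3, -0.06, -0.55, 0, 0], [0.3, -0.06, -0.55, 0, 0], [0.3, -0.06, -0.55, 0, 0], [0.3, -0.06, -0.55, 0, 0], [0.3, -0.06, -0.55, 0, 0], [0.3, -0.06, -0.55, 0, 0], [0.3, -0.06, -0.55, 0, 0], [0.3, -0.06, -0.55, 0, 0], [0.3, -0.06, -0.5, 0, 0], [0.3, -0.06, -0.26, 0, 0], [0.3, 0, 0, 0, 0], [0.3, 0, 0, 0, 0]]]'

```text
t: 16.15
eef_pos: [0.5133, -0.2228, 0.1451]
tool_rot: [-0.0, 0.927, 0.376, -0.0]
contact_force: [-0.5, 0.9, -3.6]
gripper_width: 0.57
grasp_force: 62.3
```

```bash
python3 rim.py; python3 - <<'E'
from h import *
c=bot.get_calibration('top'); r=plane(c,[209+180/6.25-.4,172+300/6.25-.4],.010)[0]; print('yaw',np.arctan2(.0133-r[1],.542-r[0]),np.hypot(.0133-r[1],.542-r[0]))
E
```

```text
[ 0.51327369 -0.22277038  0.14509881] [-0.51512944  0.86300711 -3.56345249] 16.15
side rim 220 (array([ 0.5131, -0.2187]), np.float64(0.0015))
 web 92 [-0.0036  0.      0.0064]
top rim 97 (array([ 0.5125, -0.2235]), np.float64(0.0015))
 web 216 [-0.0059 -0.0334  0.0068]
yaw -0.3610884634010565 0.04816975989795068
```

servo_tool --motion '[[[0.3, -0.02, -0.02, -0.3, 0], [0.3, 0, 0, -0.3, 0], [0.3, 0, 0, -0.2, 0], [0.3, 0, 0, -0.12, 0], [0.3, 0, 0, -0.12, 0], [0.3, 0, 0, -0.12, 0], [0.3, 0, 0, -0.12, 0], [0.3, 0, 0, 0, 0]]]'

```text
t: 17.05
eef_pos: [0.5123, -0.2241, 0.0935]
tool_rot: [-0.0, 0.927, 0.376, -0.0]
contact_force: [-0.9, -0.5, -2.8]
gripper_width: 0.571
grasp_force: 62.4
```

Clean entry over the shaft. I'm continuing down to the key level.

servo_tool --motion '[[[0.3, 0, 0, -0.12, 0], [0.3, 0, 0, -0.1, 0], [0.3, 0, 0, -0.08, 0], [0.3, 0, 0, -0.06, 0], [0.3, 0, 0, 0, 0], [0.3, 0, 0, 0, 0]]]'

```text
t: 17.65
eef_pos: [0.5127, -0.2242, 0.0797]
tool_rot: [0.0, 0.927, 0.376, 0.0]
contact_force: [0.7, -0.4, -2.4]
gripper_width: 0.57
grasp_force: 62.4
```

servo_tool --motion '[[[0.3, 0, 0, -0.05, 0], [0.3, 0, 0, -0.04, 0], [0.3, 0, 0, -0.03, 0], [0.3, 0, 0, 0, 0], [0.3, 0, 0, 0, 0]]]'

```text
t: 18.15
eef_pos: [0.5126, -0.2242, 0.0749]
tool_rot: [-0.0, 0.927, 0.376, -0.0]
contact_force: [-0.6, 0.6, -2.9]
gripper_width: 0.576
grasp_force: 62.4
```

servo_tool --motion '[[[0.3, 0, 0, -0.05, 0], [0.3, 0, 0, -0.04, 0], [0.3, 0, 0, -0.04, 0], [0.3, 0, 0, -0.03, 0], [0.3, 0, 0, 0, 0], [0.3, 0, 0, 0, 0]]]'

```text
t: 18.75
eef_pos: [0.5126, -0.2242, 0.0684]
tool_rot: [-0.0, 0.927, 0.376, 0.0]
contact_force: [0.0, -0.1, -2.4]
gripper_width: 0.568
grasp_force: 62.4
```

servo_tool --motion '[[[0.3, 0, 0, -0.03, 0], [0.3, 0, 0, -0.02, 0], [0.3, 0, 0, 0, 0], [0.3, 0, 0, 0, 0]]]'

```text
t: 19.15
eef_pos: [0.5127, -0.2242, 0.0683]
tool_rot: [0.0, 0.927, 0.376, -0.0]
contact_force: [-6.2, 2.2, 15.6]
gripper_width: 0.57
grasp_force: 64.4
```

servo_tool --motion '[[[0.3, 0, 0, 0.04, 0], [0.7, 0, 0, 0, 0], [0.9, 0, 0, 0, 0], [0.9, 0, 0, 0, 0], [0.9, 0, 0, 0, 0], [0.9, 0, 0, 0.2, 0], [0.9, 0, 0, 0.4, 0], [0.9, 0, 0, 0.6, 0], [0.9, 0, 0, 0.6, 0], [0.9, 0, 0, 0.6, 0], [0.9, 0, 0, 0.6, 0], [0.9, 0, 0, 0.6, 0], [0.9, 0, -1, 0.3, 0], [0.9, 0, -1, 0, 0], [0.9, 0, -1, 0, 0], [0.9, 0, -1, 0, 0], [0.9, 0, 0, 0, 0], [0.9, 0, 0, 0, 0]]]'

```text
t: 20.95
eef_pos: [0.5121, -0.3851, 0.2242]
tool_rot: [-0.0, 0.927, 0.375, 0.0]
contact_force: [0.7, 1.8, 0.7]
gripper_width: 0.901
grasp_force: 0.0
```

```bash
python3 - <<'E'
from h import *
print(bot.get_obs()['eef_pos'],bot.get_obs()['t'])
o=np.array([.5126,-.224]);out=[]
for n in('side','top'):
    p,d,c=snap(n);C=cloud(c,d);D=np.hypot(C[...,0]-o[0],C[...,1]-o[1])
    for nm,lo,hi,z0,z1 in(('web',.035,.062,.03,.057),('hub',.012,.022,.07,.1)):
        w=C[(D>lo)&(D<hi)&(C[...,2]>z0)&(C[...,2]<z1)]
        if len(w): print(n,nm,len(w),np.median(w[:,2]),np.linalg.lstsq(np.c_[w[:,:2]-o,np.ones(len(w))],w[:,2],rcond=None)[0].round(4))
    u,v=proj(c,[*o,.05])[0].astype(int); out.append(cv2.resize(p[v-40:v+40,u-40:u+40],(400,400),interpolation=cv2.INTER_CUBIC))
cv2.imwrite('pics/end.png',np.hstack(out)[:,:,::-1])
E
```

```text
[ 0.51209593 -0.38513898  0.22418575] 20.95
side web 125 0.0405998437127002 [-0.0039  0.0171  0.0409]
side hub 43 0.08009054140587624 [0.0228 0.0103 0.0802]
top web 796 0.03969988492352128 [0.0015 0.0021 0.0397]
top hub 103 0.07871932310525409 [0.0166 0.0312 0.0788]
```

View pics/end.png

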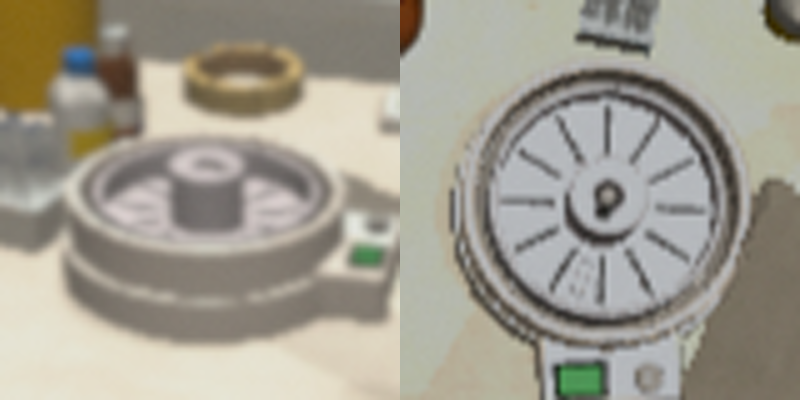

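The rotor sits level in the bowl with its web top at 0.040 m and hub top at 0.080 m, which matches fully home. The rib is at (580,280) in the top crop, and the bystanders visible there are undisturbed. I'm handing in.

```bash
python3 -c "
from station import bot
print(bot.hand_in())"
```

```text
the job is handed in; nothing more can be done
None
```

The rotor is seated fully home and level on the spinner's shaft with its keyway over the key, the gripper is clear, and the job was handed in at about 21 s.

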